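# Trip test of the earth-leakage breaker in the bench power box

### The arm

A 6-joint arm with a two-finger parallel gripper is mounted at the origin on the work surface; the furniture and walls round the work are solid. World frame = base frame: x ahead of the robot, y to its left, z up, the work surface at z = 0. Lengths are in m, angles in rad, forces in N, time in s.
With the tool pointing down it reaches from about 0.3 to 0.775 m from the base axis. Payload 14.6 kg.
Tool frame: the origin (TCP) lies midway between the tips of the shut fingers; the grasp point (between the pads) lies 19 mm behind it; z points along the fingers, y is the line along which they close (so a half turn about z gives the same grasp; the last joint's range is limited). The gripper opens to 94 mm and grips with 3 to 60 N. Pads are 16 mm wide; open, the fingers measure 119 mm over their backs; the gripper's body (75 mm by 177 mm) begins 78 mm behind the grasp point.
Start: joints at [-1.328, 0.3, 1.521, -0, 1.321, -0.067], TCP at [0.168, -0.524, 0.205] pointing down, gripper open.
Joint ranges: [-3.03, 3.03], [-0.79, 2.21], [0.23, 2.52], [-1.04, 4.18], [0, 3.07], [-2.55, 2.55]. Speed limits (rad/s): [2.22, 2.22, 2.57, 3.14, 3.14, 3.14].

### API

Orientations are given as a 3x3 rotation matrix whose columns are the frame's x, y, z axes.
In Python, from rig import sense, camera, close_job gives the robot as it stands.
- The arm moves only by the tool play_rows, never from a script. Its argument "targets" is a list of rows, each an object of numbers: "dx", "dy", "dz": the shift along the tool's x, y, z in cm; "wx", "wy", "wz": the turn, a rotation vector about the tool's x, y, z in rad; "hand": the opening, from -1 (shut) to 1 (fully open). In form: [{"dx": .., "dy": .., "dz": .., "wx": .., "wy": .., "wz": .., "hand": ..}, ...]. A call has 1 to 5 rows; each row is the pose to reach, as a shift and turn from the pose commanded when the call began, along the tool's axes at that moment; what a row does not reach only later rows make up. A row lasts 1/10 s, in which the tool goes at most 50 mm and 8.59 degrees, less where a joint would pass 70% of its speed; a pose out of reach is approached as far as the arm can. A call with a gripper value outside its range is refused whole. The fingers move at their own pace and stop on an object; the grip force is fixed at half the most. Time passes only in rows, so rows that repeat a pose let the fingers close. It gives the time, the measured TCP pose, the force, the opening and the grip force at its end, in the units of the state.
- sense(): the state, without advancing time (a new reading comes with each control period).
- camera(name): name is "side" or "top" or "wrist"; returns a dict with "color" (420x560x3 uint8, red, green, blue), "mtx" (3x3 intrinsics, pixels), "world_to_cam" (4x4, takes a point from world to camera coordinates); the wrist camera has in their place "T_tool_cam" (4x4, takes a point from camera to tool coordinates, whose origin is the TCP and whose axes are the flange's). Camera axes: x right, y up, looking along -z (the intrinsics and any distortion apply to the point x, -y, -z); pixel columns grow to the right and rows downward; lengths in m; the calibration is good to about 2 mm. A picture is of the moment at which its call begins: read the wrist's pose just before it. There is no depth.
- close_job(): hands the job in; it is judged then, once.
The state is a dict: "clock": time; "q": joint angles; "joint_velocities": joint speeds; "tau": joint torques, N m; "tool_pos": TCP position; "orientation": TCP orientation; "wrist_force": force on the tool from outside, world axes, zero at the start; "ft_torque": the same for the moment, N m; "width": finger opening in m; "grasp_force": force on a finger pad.
Only numpy, scipy, OpenCV 4.12 (cv2) and the standard library are available. Lean on these libraries where they do the work, as an engineer would, in place of code of your own. Each camera call takes 0.05 s, during which the arm holds its last target. There are 200 camera calls.

### The job

Do the routine trip test on the bench power box: push the yellow test button of the breaker in until the breaker's lever drops, then lift the lever back up until it catches and stays up by itself, and finally fold the clear cover fully shut over it. Work gently, feeling for the end of each movement and never forcing any part of the box, and leave the tool holders, the punch and the spacer standing where they are.

Things in the scene. Friction and masses are not known exactly. Their poses are not given: they have to be found in the camera images.
- power_box: grey sheet-steel box on four rubber feet, fixed, 220 mm wide (its y), 156 mm deep (its x), 140 mm high at the back; its front slopes up away from the robot at 30 degrees from level, from 58 mm height at the front edge. Origin: centre of its underside on the work surface. Axes: z up, x from its front to its back, y to its left as the robot sees it.
- breaker: black moulded breaker in the sloping front, 108 mm wide and 92 mm along the slope, fixed in the box. Origin: on its face, in the middle of the lever's slot (box frame about x +9 mm, y 0, z 113 mm). Axes: x up the slope, y to the left, z straight out of the sloping face (30 degrees from vertical, leaning to the robot).
- button_top (a point): centre of the top of the round yellow test button, 16 mm across, standing 7 mm out of the breaker's face, right of the lever (breaker frame x -8 mm, y -36 mm, z +7 mm when not pressed); it is pushed along the breaker's -z.
- test_button (a joint): how far the test button is pushed in, m: 0 out, 0.0055 at its end. It springs back; it takes about 2 to 4 N and trips the lever at about 0.0025. It also dips and springs back by itself as the lever catches.
- lever_tip (a point): middle of the free end of the breaker's grey lever, a flat handle 20 mm wide (y), 9 mm thick and 42 mm long from its pivot; the pivot lies along the breaker's y, 6 mm under the origin of the breaker's frame.
- breaker_lever (a joint): lever angle about the breaker's y, rad: 0 = dropped, leaning 0.5 rad down the slope from the face's normal; grows as it is lifted (0.5 = square to the face). A 5 N spring throws it down. Found up, held by its catch. It catches somewhere between 0.80 and 0.94, about 0.06 before its upper stop; just before, the lifting force rises to 8 to 12 N, then falls off.
- cover_hinge (a point): middle of the cover's hinge line, which lies along the box's y at the top of the slope (breaker frame x +54 mm, z -2 mm).
- cover_edge (a point): middle of the free outer edge of the clear cover, a hood of 4 mm plastic with dark edges, 114 mm from hinge to free end, 120 mm wide, 48 mm deep. In the cover's frame (turns with it; parallel to the breaker's when shut) this point is at x -114 mm, z +48 mm from the hinge; the hood's outer face is the plane z +48 mm.
- cover (a joint): opening angle of the cover about its hinge, rad: 0 = fully shut on the sloping front, it is found at 1.55 to 1.75, standing up over the breaker; a stiff hinge (about 2 N at the free edge) holds it where it is left.
- slim_holder: grey and black round tool holder, 54 mm across, 212 mm high, standing loose beside the box. Origin: centre of its underside, z up.
- dark_holder: dark round tool holder, 54 mm across, 208 mm high, standing loose beside the box. Origin: centre of its underside, z up.
- punch: stepped grey punch, 34 mm across, 75 mm high, standing loose left of the box. Origin: centre of its underside, z up.
- spacer: grey ring, 48 mm across, 12 mm high, lying loose left of the box. Origin: centre of its underside, z up.
There are look-alikes about, which are no part of the job. What is shaped like the slim_holder but blue is not meant.

How it is judged:
By the outcome, as a careful person would: the job done as asked, in the order asked, and still so for the second after the job is handed in, with the robot touching nothing.
It also fails if it takes over 48 s, if anything falls off the work surface, if the arm or the gripper's body presses on something with over 40 N, if the wrist force passes 120 N, or if a joint passes its speed limit or range.

## Working session

There is one attempt and no reset: what is moved stays moved. The work goes in short steps, Python scripts to look and compute and a tool call to move; the robot and the scene stay as the last step left them, time stands still between calls to the robot, and variables do not carry over. Pictures are saved under pics/ and viewed, at most 10 in all, crops included, and the job is handed in when it is done.

Besides the shell and the picture viewer there is one more tool, called after "Emit:" as a command line: name --argument value ..., lists and objects as JSON in quotes. play_rows: Moves the arm, as the interface text tells. Its arguments: {"type":"object","properties":{"targets":{"type":"array"}},"required":["targets"]}

```bash
mkdir -p pics; ls; python3 - <<'E'
from rig import sense, camera
import cv2, numpy as np, pickle
s=sense(); print({k:np.round(v,3).tolist() for k,v in s.items()})
d={}
for n in ("side","top"):
    c=camera(n); d[n]=c; cv2.imwrite(f"pics/{n}0.png",cv2.resize(c["color"][:,:,::-1],(800,600),interpolation=cv2.INTER_CUBIC))
    print(n,{k:np.round(v,3).tolist() for k,v in c.items() if k!="color"})
pickle.dump(d,open("c0.pkl","wb"))
E
```

```text
pics
{'clock': 0.0, 'q': [-1.328, 0.301, 1.522, -0.0, 1.321, -0.067], 'joint_velocities': [0.0, 0.0, 0.0, -0.0, -0.0, 0.0], 'tau': [0.001, -53.18, -35.274, 0.071, 0.024, -0.0], 'tool_pos': [0.168, -0.524, 0.205], 'orientation': [[0.952, 0.305, -0.0], [0.305, -0.952, 0.001], [0.0, -0.001, -1.0]], 'wrist_force': [0.033, 0.706, 0.899], 'ft_torque': [-0.033, -0.036, -0.055], 'grasp_force': 0.0, 'width': 0.094}
side {'mtx': [[397.95, 0.0, 276.899], [0.0, 397.95, 207.047], [0.0, 0.0, 1.0]], 'world_to_cam': [[-0.991, -0.134, -0.024, 0.448], [0.057, -0.573, 0.817, -0.1], [-0.123, 0.808, 0.575, -0.896], [0.0, 0.0, 0.0, 1.0]]}
top {'mtx': [[433.324, 0.0, 277.027], [0.0, 433.324, 210.306], [0.0, 0.0, 1.0]], 'world_to_cam': [[0.028, -0.999, -0.02, 0.006], [0.998, 0.026, 0.065, -0.452], [-0.064, -0.022, 0.998, -1.158], [0.0, 0.0, 0.0, 1.0]]}
```

View pics/side0.png

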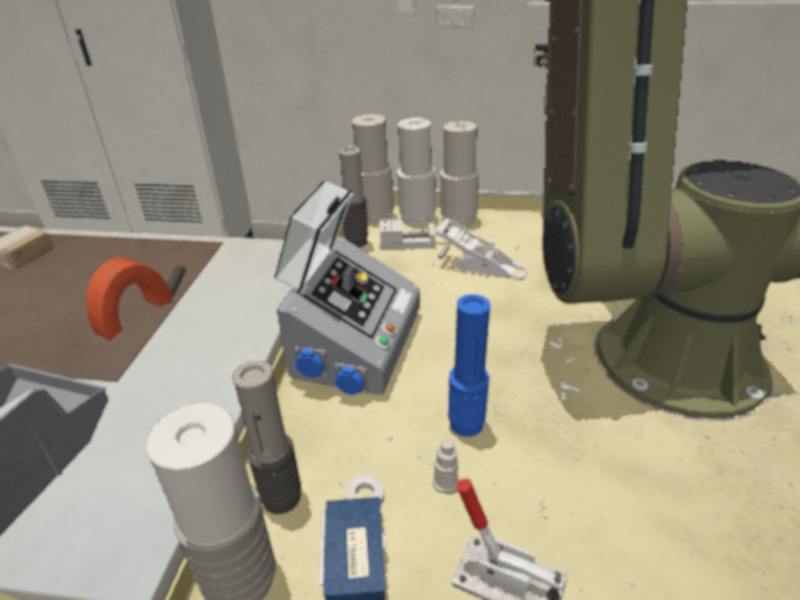

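View pics/top0.png

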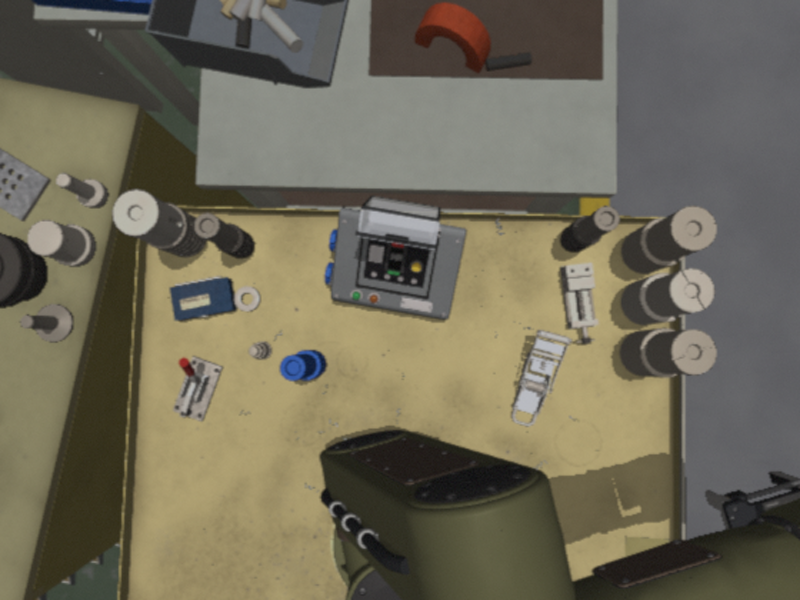

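The side view shows the box at (350,300) with the cover standing open and the yellow button at (362,278). In the top view the button is at about (416,267), and the box spans x 333–466, y 200–320. I'll zoom in on both for accurate pixels.

```bash
python3 - <<'E'
import cv2, numpy as np, pickle
d=pickle.load(open("c0.pkl","rb"))
def crop(n,x,y,w,h,f): return cv2.resize(d[n]["color"][y:y+h,x:x+w,::-1],None,fx=f,fy=f,interpolation=cv2.INTER_CUBIC)
a=crop("side",190,120,110,160,3.6); b=crop("top",225,135,110,95,3.6)
im=np.zeros((576,800,3),np.uint8); im[:576,:396]=a; im[:342,400:796]=b
cv2.imwrite("pics/z1.png",im)
E
```

```text
(no output)
```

View pics/z1.png

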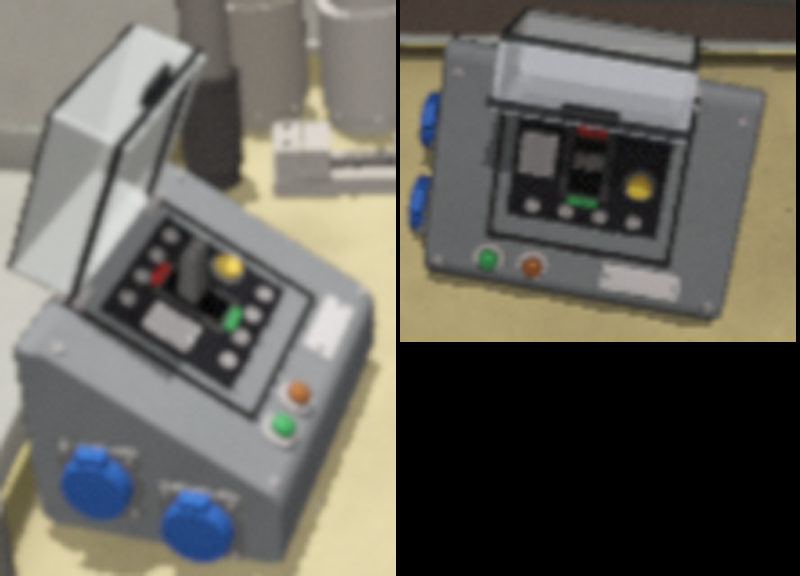

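```bash
cat > geo.py <<'E'
import numpy as np, pickle
from scipy.spatial.transform import Rotation as R
Rb=R.from_euler('y',-30,degrees=True).as_matrix()   # breaker->box: x up slope, z leaning to the robot
def proj(c,P):
    p=c["world_to_cam"][:3,:3]@P+c["world_to_cam"][:3,3]
    v=c["mtx"]@np.array([p[0],-p[1],-p[2]]); return v[:2]/v[2]
def Rz(a): return R.from_euler('z',a).as_matrix()
def box(p,v): return np.array([p[0],p[1],p[3] if len(p)>3 else 0])+Rz(p[2])@np.array(v)
def brk(p,v): return box(p,np.array([.009,0,.113])+Rb@np.array(v))
def cov(p,a,v): # opens: -x goes toward +z
    return brk(p,np.array([.054,0,-.002])+R.from_euler('y',a).as_matrix()@np.array(v))
def lever(p,th,v): # v in lever frame z along lever from pivot, x up-slope side
    return brk(p,np.array([0,0,-.006])+R.from_euler('y',th-.5).as_matrix()@np.array(v))
E
python3 - <<'E'
from geo import *
from scipy.optimize import least_squares
d=pickle.load(open("c0.pkl","rb"))
S=lambda x,y:("side",np.array([x/3.6+190,y/3.6+120])-.36)
T=lambda x,y:("top",np.array([(x-400)/3.6+225,y/3.6+135])-.36)
B=[([-.008,-.036,.007],S(229,263)),([-.008,-.036,.007],T(640,184)),
([.046,-.054,0],None),([-.046,-.054,0],S(285,292)),([-.046,.054,0],S(235,388)),([-.046,.054,0],T(509,213)),([-.046,-.054,0],T(657,238))]
B[4]=([-.046,.054,0],S(235,388)); B=[b for b in B if b[1]]
# side view: up-slope is left; right corner = down-slope/right, bottom = down-slope/left
C=[([-.114,-.06,0],S(203,55)),([-.114,.06,0],S(120,148)),([-.114,-.06,.048],S(135,28)),([-.114,.06,.048],S(50,115)),([0,.06,.048],S(10,265)),
([-.114,-.06,0],T(695,130)),([-.114,.06,0],T(490,100)),([-.114,-.06,.048],T(698,65)),([-.114,.06,.048],T(503,38)),([0,.06,.048],T(530,12)),([0,-.06,.048],T(700,38))]
def f(q):
    p=[q[0],q[1],q[2],q[4]]
    return np.concatenate([proj(d[c],brk(p,v))-u for v,(c,u) in B]+[proj(d[c],cov(p,q[3],v))-u for v,(c,u) in C])
r=least_squares(f,[.6,0,0,1.6,0],loss="soft_l1")
print(r.x); print(f(r.x).reshape(-1,2).round(1).tolist())
E
```

```text
[ 5.10425576e-01  1.69274577e-02 -1.42379707e-01  1.73588270e+00
 -1.71656319e-03]
[[0.9, 0.3], [0.1, 1.4], [0.3, -1.2], [-0.4, -0.2], [-0.4, -0.0], [0.3, 0.1], [0.2, 0.5], [2.4, 0.9], [-1.2, -1.2], [-0.9, -0.3], [-0.6, 1.7], [-2.2, 3.0], [0.8, 2.4], [0.8, -0.5], [0.2, -2.0], [-1.2, -1.3], [0.7, -0.4]]
```

```bash
cat >> geo.py <<'E'
P=[.5104,.0169,-.1424,-.0017]
RB=Rz(P[2])@Rb
RT=RB@np.diag([1,-1,-1])            # tool facing the sloping front squarely
RV=Rz(P[2])@np.diag([1,-1,-1])      # tool straight down, square to the box
def go(s,pos,Rt):
    R0=np.array(s["orientation"]); dp=R0.T@(np.array(pos)-s["tool_pos"])*100
    w=R.from_matrix(R0.T@Rt).as_rotvec()
    print("to",np.round(pos,4),"d cm",dp.round(2),"w",w.round(3),"rows>=",max(np.linalg.norm(dp)/5,np.linalg.norm(w)/.15).round(1))
def tobrk(pos): # world -> breaker frame, mm
    return (RB.T@(np.array(pos)-brk(P,[0,0,0]))*1e3).round(1)
E
python3 - <<'E'
from geo import *
from rig import sense,camera
s=sense()
go(s,brk(P,[-.008,-.036,.107]),RT)
print("lever up",lever(P,.85,[0,0,.042]),"button",brk(P,[-.008,-.036,.007]),"cover edge",cov(P,1.735,[-.114,0,.048]))
print(camera("wrist")["T_tool_cam"].round(3).tolist())
E
```

```text
to [ 0.4544 -0.0114  0.2   ] d cm [ 42.92 -40.04   0.54] w [-0.119  0.515  0.441] rows>= 11.7
lever up [0.51509739 0.01622653 0.14747257] button [ 0.50387716 -0.01853293  0.11336218] cover edge [0.57138038 0.00815722 0.26016645]
[[0.001, 0.961, 0.278, 0.082], [1.0, -0.001, -0.0, 0.001], [-0.0, 0.278, -0.961, -0.179], [0.0, 0.0, 0.0, 1.0]]
```

Emit:
play_rows --targets '[{"dz":-4,"hand":-1},{"dz":-9,"dx":2,"dy":-2,"wz":0.1,"hand":-1},{"dz":-13,"dx":5,"dy":-4,"wz":0.2,"hand":-1},{"dz":-15,"dx":8,"dy":-7,"wz":0.3,"hand":-1},{"dz":-15,"dx":11,"dy":-10,"wz":0.44,"hand":-1}]'

```text
schema error: expected keys dx, dy, dz, wx, wy, wz, hand
```

```bash
python3 - <<'E'
from geo import *
from rig import sense
s=sense(); print(s["clock"],s["tool_pos"].round(3) if hasattr(s["tool_pos"],"round") else s["tool_pos"])
go(s,brk(P,[-.02,-.036,.16]),RT)
E
```

```text
0.15 [ 0.168 -0.524  0.205]
to [ 0.4179 -0.0062  0.2399] d cm [ 39.61 -41.66  -3.44] w [-0.119  0.515  0.442] rows>= 11.5
```

Emit:
play_rows --targets '[{"dx":0,"dy":0,"dz":-4,"wx":0,"wy":0,"wz":0,"hand":-1},{"dx":2,"dy":-2,"dz":-8,"wx":0,"wy":0,"wz":0.1,"hand":-1},{"dx":5,"dy":-4,"dz":-11,"wx":0,"wy":0,"wz":0.2,"hand":-1},{"dx":8,"dy":-7,"dz":-13,"wx":0,"wy":0,"wz":0.3,"hand":-1},{"dx":11,"dy":-10,"dz":-14,"wx":0,"wy":0,"wz":0.44,"hand":-1}]'

```text
clock: 0.65
tool_pos: [0.2425, -0.3939, 0.347]
orientation: [[0.991, -0.135, 0.001], [-0.135, -0.991, -0.002], [0.001, 0.002, -1.0]]
wrist_force: [0.3, 0.1, 1.4]
width: 0.0574
grasp_force: 0.0
```

```bash
python3 - <<'E'
from geo import *
from rig import sense
s=sense(); print(s["clock"],s["tool_pos"],s["width"])
go(s,brk(P,[-.02,-.036,.16]),RT)
E
```

```text
0.65 [ 0.24249687 -0.39386375  0.34701996] 0.057397741176960254
to [ 0.4179 -0.0062  0.2399] d cm [ 12.15 -40.79  10.67] w [-0.     0.522  0.008] rows>= 8.8
```

Emit:
play_rows --targets '[{"dx":1,"dy":-4,"dz":0,"wx":0,"wy":0.1,"wz":0,"hand":-1},{"dx":2.5,"dy":-8,"dz":0,"wx":0,"wy":0.2,"wz":0,"hand":-1},{"dx":4,"dy":-12.5,"dz":0.5,"wx":0,"wy":0.3,"wz":0,"hand":-1},{"dx":5,"dy":-17,"dz":1,"wx":0,"wy":0.42,"wz":0,"hand":-1},{"dx":6,"dy":-21,"dz":2,"wx":0,"wy":0.52,"wz":0,"hand":-1}]'

```text
clock: 1.15
tool_pos: [0.329, -0.193, 0.3257]
orientation: [[0.858, -0.131, 0.498], [-0.113, -0.991, -0.066], [0.502, 0.0, -0.865]]
wrist_force: [1.1, 1.3, 0.5]
width: 0.0173
grasp_force: 0.0
```

```bash
python3 - <<'E'
from geo import *
from rig import sense
s=sense(); print(s["clock"],s["tool_pos"],s["width"])
go(s,brk(P,[-.02,-.036,.16]),RT)
E
```

```text
1.15 [ 0.32900187 -0.19301856  0.32570701] 0.017301872466224184
to [ 0.4179 -0.0062  0.2399] d cm [  1.21 -19.68  10.62] w [-0.006 -0.002  0.01 ] rows>= 4.5
```

Emit:
play_rows --targets '[{"dx":0,"dy":-4,"dz":2,"wx":0,"wy":0,"wz":0,"hand":-1},{"dx":0.5,"dy":-8.5,"dz":4,"wx":0,"wy":0,"wz":0,"hand":-1},{"dx":1,"dy":-13,"dz":6,"wx":0,"wy":0,"wz":0,"hand":-1},{"dx":1.2,"dy":-17,"dz":8.5,"wx":0,"wy":0,"wz":0,"hand":-1},{"dx":1.2,"dy":-19.3,"dz":10.5,"wx":0,"wy":0,"wz":0,"hand":-1}]'

```text
clock: 1.65
tool_pos: [0.4162, -0.0101, 0.2413]
orientation: [[0.859, -0.129, 0.496], [-0.112, -0.992, -0.064], [0.5, -0.0, -0.866]]
wrist_force: [1.3, -1.8, 0.1]
width: 0.0005
grasp_force: 0.0
```

```bash
python3 - <<'E'
from geo import *
from rig import sense,camera
import cv2
s=sense(); print(s["clock"],s["tool_pos"],s["width"],s["wrist_force"],tobrk(s["tool_pos"]))
go(s,brk(P,[-.008,-.036,.02]),RT)
c=camera("wrist"); im=c["color"][:,:,::-1].copy()
# overlay of the predicted points
Tw=np.eye(4); Tw[:3,:3]=s["orientation"]; Tw[:3,3]=s["tool_pos"]
c["world_to_cam"]=np.linalg.inv(Tw@c["T_tool_cam"])
pts=[brk(P,[-.008,-.036,.007]),lever(P,.85,[0,0,.042]),brk(P,[-.046,.054,0]),brk(P,[-.046,-.054,0]),brk(P,[.046,.054,0]),brk(P,[.046,-.054,0])]
for q in pts: cv2.circle(im,tuple(int(v) for v in proj(c,q)),3,(255,0,255),1)
cv2.imwrite("pics/w1.png",cv2.resize(im,(800,600)))
E
```

```text
1.65 [ 0.41620529 -0.01010243  0.24134957] 0.0004699167070824717 [ 1.31827217 -1.84955405  0.05797061] [-20.2 -40.1 161.8]
to [ 0.4974 -0.0176  0.1246] d cm [ 1.22 -0.3  14.19] w [-0.007 -0.     0.011] rows>= 2.8
```

View pics/w1.png

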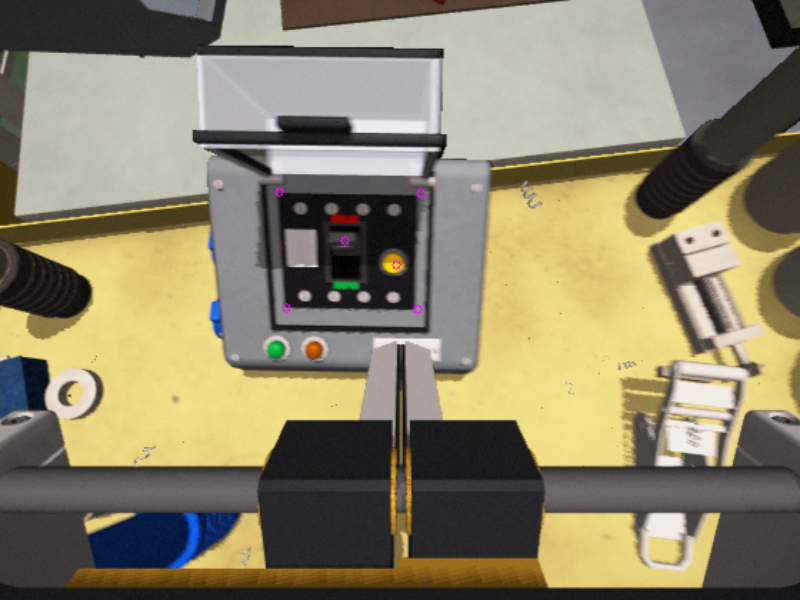

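The wrist view agrees with the model to within about 3 px: button seen at (393,264), predicted (396,265). The lever is up at (345,240) and the shut fingers are at (400,350). Approaching the button.

Emit:
play_rows --targets '[{"dx":0.4,"dy":-0.3,"dz":4,"wx":0,"wy":0,"wz":0,"hand":-1},{"dx":0.8,"dy":-0.3,"dz":8,"wx":0,"wy":0,"wz":0,"hand":-1},{"dx":1.2,"dy":-0.3,"dz":11.5,"wx":0,"wy":0,"wz":0,"hand":-1},{"dx":1.2,"dy":-0.3,"dz":13.5,"wx":0,"wy":0,"wz":0,"hand":-1},{"dx":1.2,"dy":-0.3,"dz":14,"wx":0,"wy":0,"wz":0,"hand":-1}]'

```text
clock: 2.2
tool_pos: [0.4948, -0.0194, 0.1228]
orientation: [[0.862, -0.13, 0.489], [-0.113, -0.992, -0.064], [0.493, 0.0, -0.87]]
wrist_force: [-0.3, -0.0, 1.2]
width: 0.0005
grasp_force: 0.0
```

Emit:
play_rows --targets '[{"dx":0,"dy":0,"dz":0,"wx":0,"wy":0,"wz":0,"hand":-1}]'

```text
clock: 2.3
tool_pos: [0.4949, -0.0194, 0.1247]
orientation: [[0.861, -0.13, 0.491], [-0.113, -0.992, -0.064], [0.496, 0.0, -0.869]]
wrist_force: [0.3, -0.1, 1.0]
width: 0.0004
grasp_force: 0.0
```

```bash
cat > st.py <<'E'
from geo import *
from rig import sense
s=sense(); print(round(s["clock"],2),"brk mm",tobrk(s["tool_pos"]),"F brk",(RB.T@s["wrist_force"]).round(2),"M",(RB.T@s["ft_torque"]).round(2))
E
python3 st.py
```

```text
2.3 brk mm [ -9.9 -38.1  21.3] F brk [ 0.75 -0.07  0.68] M [-0.01  0.24 -0.03]
```

Emit:
play_rows --targets '[{"dx":0.1,"dy":-0.2,"dz":0.5,"wx":0,"wy":0,"wz":0,"hand":-1},{"dx":0.1,"dy":-0.2,"dz":1.0,"wx":0,"wy":0,"wz":0,"hand":-1},{"dx":0.1,"dy":-0.2,"dz":1.2,"wx":0,"wy":0,"wz":0,"hand":-1},{"dx":0.1,"dy":-0.2,"dz":1.3,"wx":0,"wy":0,"wz":0,"hand":-1}]'

```text
clock: 2.7
tool_pos: [0.5028, -0.0183, 0.1146]
orientation: [[0.86, -0.13, 0.493], [-0.113, -0.992, -0.065], [0.497, -0.0, -0.868]]
wrist_force: [-1.2, 0.4, 2.5]
width: 0.0003
grasp_force: 1.7
```

```bash
python3 st.py
```

```text
2.7 brk mm [ -8.3 -35.9   8.6] F brk [0.21 0.2  2.76] M [-0.01  0.24 -0.01]
```

Emit:
play_rows --targets '[{"dx":0,"dy":0,"dz":0.1,"wx":0,"wy":0,"wz":0,"hand":-1},{"dx":0,"dy":0,"dz":0.2,"wx":0,"wy":0,"wz":0,"hand":-1}]'

```text
clock: 2.9
tool_pos: [0.5038, -0.0185, 0.1128]
orientation: [[0.86, -0.13, 0.493], [-0.113, -0.992, -0.065], [0.497, -0.0, -0.868]]
wrist_force: [-1.3, 0.7, 2.0]
width: 0.0005
grasp_force: 1.5
```

```bash
python3 st.py
```

```text
2.9 brk mm [ -8.4 -35.9   6.6] F brk [-0.15  0.52  2.44] M [ 0.02  0.25 -0.01]
```

Emit:
play_rows --targets '[{"dx":0,"dy":0,"dz":0.1,"wx":0,"wy":0,"wz":0,"hand":-1},{"dx":0,"dy":0,"dz":0.15,"wx":0,"wy":0,"wz":0,"hand":-1}]'

```text
clock: 3.1
tool_pos: [0.5046, -0.0186, 0.1114]
orientation: [[0.86, -0.13, 0.493], [-0.113, -0.992, -0.065], [0.497, -0.0, -0.868]]
wrist_force: [-2.3, -0.2, 3.2]
width: 0.0005
grasp_force: 1.5
```

```bash
python3 st.py; python3 - <<'E'
from rig import camera
import cv2
c=camera("wrist"); cv2.imwrite("pics/w2.png",cv2.resize(c["color"][100:320,130:430,::-1],None,fx=2,fy=2,interpolation=cv2.INTER_CUBIC))
E
```

```text
3.1 brk mm [ -8.4 -35.9   4.9] F brk [-0.33 -0.55  3.92] M [0.   0.24 0.02]
```

View pics/w2.png

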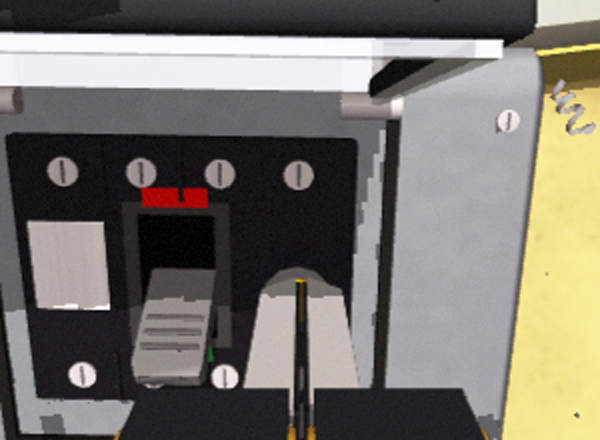

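The lever has dropped: it is now at (175,325) leaning down the slope, with the open slot above it at (175,240). Backing off the button and moving to the downslope side of the lever.

Emit:
play_rows --targets '[{"dx":0,"dy":0,"dz":-2,"wx":0,"wy":0,"wz":0,"hand":-1},{"dx":0,"dy":0,"dz":-4.5,"wx":0,"wy":0,"wz":0,"hand":-1},{"dx":-2,"dy":-1.8,"dz":-5,"wx":0,"wy":0,"wz":0,"hand":-1},{"dx":-4,"dy":-3.6,"dz":-5,"wx":0,"wy":0,"wz":0,"hand":-1},{"dx":-4,"dy":-3.6,"dz":-5,"wx":0,"wy":0,"wz":0,"hand":-1}]'

```text
clock: 3.65
tool_pos: [0.4484, 0.0262, 0.1338]
orientation: [[0.861, -0.128, 0.491], [-0.111, -0.992, -0.064], [0.495, 0.0, -0.869]]
wrist_force: [0.1, 0.2, -1.2]
width: 0.0002
grasp_force: 0.0
```

Emit:
play_rows --targets '[{"dx":0,"dy":0,"dz":1.5,"wx":0,"wy":0,"wz":0,"hand":-1},{"dx":0,"dy":0,"dz":3,"wx":0,"wy":0,"wz":0,"hand":-1},{"dx":0,"dy":0,"dz":3.7,"wx":0,"wy":0,"wz":0,"hand":-1},{"dx":0,"dy":0,"dz":3.7,"wx":0,"wy":0,"wz":0,"hand":-1}]'

```text
clock: 4.05
tool_pos: [0.4683, 0.0222, 0.102]
orientation: [[0.861, -0.13, 0.491], [-0.113, -0.991, -0.065], [0.495, 0.0, -0.869]]
wrist_force: [-0.2, 0.4, 0.1]
width: 0.0004
grasp_force: 0.0
```

```bash
python3 st.py
```

```text
4.05 brk mm [-49.2  -0.7  17.7] F brk [-0.21  0.31  0.22] M [-0.02  0.22 -0.04]
```

Emit:
play_rows --targets '[{"dx":0.5,"dy":0,"dz":0,"wx":0,"wy":0,"wz":0,"hand":-1},{"dx":1.0,"dy":0,"dz":0,"wx":0,"wy":0,"wz":0,"hand":-1},{"dx":1.4,"dy":0,"dz":0,"wx":0,"wy":0,"wz":0,"hand":-1},{"dx":1.8,"dy":0,"dz":0,"wx":0,"wy":0,"wz":0,"hand":-1},{"dx":2.1,"dy":0,"dz":0,"wx":0,"wy":0,"wz":0,"hand":-1}]'

```text
clock: 4.55
tool_pos: [0.4858, 0.0201, 0.1129]
orientation: [[0.862, -0.13, 0.491], [-0.113, -0.992, -0.065], [0.495, 0.0, -0.869]]
wrist_force: [-7.7, 1.7, 0.3]
width: 0.0006
grasp_force: 3.0
```

```bash
python3 st.py
```

```text
4.55 brk mm [-28.5  -0.3  18.3] F brk [-6.68  0.59  4.23] M [-0.07  1.29 -0.  ]
```

Emit:
play_rows --targets '[{"dx":0.3,"dy":0,"dz":0,"wx":0,"wy":0,"wz":0,"hand":-1},{"dx":0.6,"dy":0,"dz":0,"wx":0,"wy":0,"wz":0,"hand":-1},{"dx":0.9,"dy":0,"dz":0,"wx":0,"wy":0,"wz":0,"hand":-1},{"dx":1.2,"dy":0,"dz":0,"wx":0,"wy":0,"wz":0,"hand":-1},{"dx":1.4,"dy":0,"dz":0,"wx":0,"wy":0,"wz":0,"hand":-1}]'

```text
clock: 5.05
tool_pos: [0.4982, 0.0185, 0.12]
orientation: [[0.861, -0.13, 0.492], [-0.113, -0.992, -0.065], [0.496, 0.0, -0.868]]
wrist_force: [-6.3, 1.2, 0.6]
width: 0.0008
grasp_force: 2.7
```

```bash
python3 st.py
```

```text
5.05 brk mm [-14.1  -0.1  18.2] F brk [-5.24  0.32  3.74] M [-0.03  1.26 -0.05]
```

Emit:
play_rows --targets '[{"dx":0.2,"dy":0,"dz":0,"wx":0,"wy":0,"wz":0,"hand":-1},{"dx":0.4,"dy":0,"dz":0,"wx":0,"wy":0,"wz":0,"hand":-1},{"dx":0.5,"dy":0,"dz":0,"wx":0,"wy":0,"wz":0,"hand":-1}]'

```text
clock: 5.35
tool_pos: [0.5023, 0.018, 0.1223]
orientation: [[0.861, -0.13, 0.491], [-0.113, -0.992, -0.065], [0.495, 0.0, -0.869]]
wrist_force: [-7.8, 1.2, 2.9]
width: 0.0004
grasp_force: 3.4
```

```bash
python3 st.py
```

```text
5.35 brk mm [-9.4 -0.1 18.2] F brk [-5.34  0.12  6.45] M [-0.11  1.28  0.  ]
```

Emit:
play_rows --targets '[{"dx":0.1,"dy":0,"dz":0,"wx":0,"wy":0,"wz":0,"hand":-1},{"dx":0.2,"dy":0,"dz":0,"wx":0,"wy":0,"wz":0,"hand":-1}]'

```text
clock: 5.55
tool_pos: [0.5032, 0.0178, 0.1228]
orientation: [[0.862, -0.13, 0.489], [-0.113, -0.992, -0.065], [0.494, 0.0, -0.87]]
wrist_force: [-14.8, 1.6, 5.1]
width: 0.0
grasp_force: 6.8
```

```bash
python3 st.py
```

```text
5.55 brk mm [-8.4 -0.1 18.1] F brk [-10.3   -0.5   11.82] M [0.   2.29 0.02]
```

Emit:
play_rows --targets '[{"dx":0.05,"dy":0,"dz":0,"wx":0,"wy":0,"wz":0,"hand":-1},{"dx":0.1,"dy":0,"dz":0,"wx":0,"wy":0,"wz":0,"hand":-1}]'

```text
clock: 5.75
tool_pos: [0.5038, 0.0178, 0.1231]
orientation: [[0.862, -0.13, 0.489], [-0.113, -0.992, -0.065], [0.493, 0.0, -0.87]]
wrist_force: [-17.4, 1.6, 4.6]
width: 0.0
grasp_force: 7.3
```

```bash
python3 st.py
```

```text
5.75 brk mm [-7.6 -0.1 18.1] F brk [-12.77  -0.89  12.69] M [-0.05  2.41 -0.02]
```

Emit:
play_rows --targets '[{"dx":0.05,"dy":0,"dz":0,"wx":0,"wy":0,"wz":0,"hand":-1},{"dx":0.1,"dy":0,"dz":0,"wx":0,"wy":0,"wz":0,"hand":-1}]'

```text
clock: 5.95
tool_pos: [0.5045, 0.0177, 0.1235]
orientation: [[0.863, -0.13, 0.489], [-0.113, -0.992, -0.065], [0.493, 0.001, -0.87]]
wrist_force: [-17.0, 2.2, 4.7]
width: 0.0006
grasp_force: 7.7
```

```bash
python3 st.py
```

```text
5.95 brk mm [-6.9 -0.1 18. ] F brk [-12.47  -0.28  12.67] M [-0.04  2.56  0.05]
```

Emit:
play_rows --targets '[{"dx":0.05,"dy":0,"dz":0,"wx":0,"wy":0,"wz":0,"hand":-1},{"dx":0.1,"dy":0,"dz":0,"wx":0,"wy":0,"wz":0,"hand":-1}]'

```text
clock: 6.15
tool_pos: [0.5052, 0.0175, 0.1238]
orientation: [[0.863, -0.13, 0.488], [-0.113, -0.992, -0.065], [0.493, 0.001, -0.87]]
wrist_force: [-16.3, 2.1, 4.3]
width: 0.0002
grasp_force: 7.3
```

```bash
python3 st.py; python3 - <<'E'
from rig import camera
import cv2
c=camera("wrist"); cv2.imwrite("pics/w3.png",cv2.resize(c["color"][100:320,130:430,::-1],None,fx=2,fy=2,interpolation=cv2.INTER_CUBIC))
E
```

```text
6.15 brk mm [-6.  -0.1 18. ] F brk [-12.07  -0.19  11.9 ] M [-0.01  2.41 -0.03]
```

View pics/w3.png

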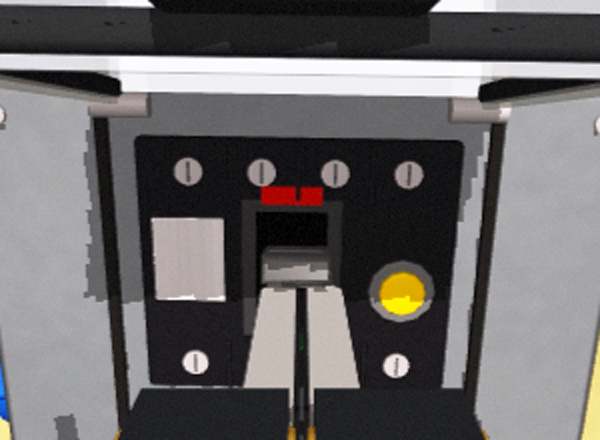

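The fingers are behind the lever, whose end is at (295,265) in the crop. The lever is still below the red mark, and the button at (402,292) is out. Continuing the lift.

Emit:
play_rows --targets '[{"dx":0.05,"dy":0,"dz":0,"wx":0,"wy":0,"wz":0,"hand":-1},{"dx":0.1,"dy":0,"dz":0,"wx":0,"wy":0,"wz":0,"hand":-1}]'

```text
clock: 6.4
tool_pos: [0.5072, 0.0173, 0.125]
orientation: [[0.862, -0.13, 0.491], [-0.113, -0.992, -0.065], [0.495, 0.0, -0.869]]
wrist_force: [-5.4, 0.5, -1.2]
width: 0.0003
grasp_force: 2.9
```

```bash
python3 st.py
```

```text
6.4 brk mm [-3.7 -0.  18. ] F brk [-5.31 -0.24  1.63] M [-0.16  1.29 -0.01]
```

Emit:
play_rows --targets '[{"dx":0.05,"dy":0,"dz":0,"wx":0,"wy":0,"wz":0,"hand":-1},{"dx":0.1,"dy":0,"dz":0,"wx":0,"wy":0,"wz":0,"hand":-1}]'

```text
clock: 6.6
tool_pos: [0.508, 0.0172, 0.1254]
orientation: [[0.862, -0.13, 0.491], [-0.113, -0.992, -0.065], [0.495, 0.0, -0.869]]
wrist_force: [-6.1, 0.3, -2.1]
width: 0.0005
grasp_force: 2.8
```

```bash
python3 st.py
```

```text
6.6 brk mm [-2.8 -0.1 17.9] F brk [-6.34 -0.6   1.25] M [-0.1   1.34 -0.01]
```

Emit:
play_rows --targets '[{"dx":0.05,"dy":0,"dz":0,"wx":0,"wy":0,"wz":0,"hand":-1},{"dx":0.05,"dy":0,"dz":0,"wx":0,"wy":0,"wz":0,"hand":-1}]'

```text
clock: 6.8
tool_pos: [0.5084, 0.0171, 0.1256]
orientation: [[0.862, -0.13, 0.49], [-0.113, -0.992, -0.065], [0.495, 0.0, -0.869]]
wrist_force: [-5.3, 0.7, -2.0]
width: 0.0004
grasp_force: 2.7
```

```bash
python3 st.py
```

```text
6.8 brk mm [-2.4 -0.1 17.9] F brk [-5.68 -0.04  0.95] M [-0.1   1.33 -0.02]
```

Emit:
play_rows --targets '[{"dx":-0.1,"dy":0,"dz":0,"wx":0,"wy":0,"wz":0,"hand":-1},{"dx":-0.2,"dy":0,"dz":0,"wx":0,"wy":0,"wz":0,"hand":-1}]'

```text
clock: 7.0
tool_pos: [0.5069, 0.0174, 0.1249]
orientation: [[0.861, -0.13, 0.491], [-0.113, -0.992, -0.065], [0.495, 0.0, -0.869]]
wrist_force: [-2.9, 0.4, 1.4]
width: 0.0005
grasp_force: 1.7
```

```bash
python3 st.py
```

```text
7.0 brk mm [-4. -0. 18.] F brk [-1.86 -0.05  2.65] M [-0.13  0.76 -0.03]
```

Emit:
play_rows --targets '[{"dx":-0.1,"dy":0,"dz":0,"wx":0,"wy":0,"wz":0,"hand":-1},{"dx":-0.15,"dy":0,"dz":0,"wx":0,"wy":0,"wz":0,"hand":-1}]'

```text
clock: 7.2
tool_pos: [0.5064, 0.0175, 0.1248]
orientation: [[0.86, -0.13, 0.493], [-0.113, -0.992, -0.065], [0.497, -0.0, -0.867]]
wrist_force: [-0.3, 0.1, 0.0]
width: 0.0004
grasp_force: 0.3
```

```bash
python3 st.py
```

```text
7.2 brk mm [-4.5  0.1 18.2] F brk [-0.22  0.05  0.18] M [0.01 0.32 0.02]
```

Force falls to zero as soon as the fingers back off, so the catch is holding the lever. Withdrawing and checking.

Emit:
play_rows --targets '[{"dx":-1,"dy":0,"dz":-0.5,"wx":0,"wy":0,"wz":0,"hand":-1},{"dx":-3,"dy":0,"dz":-3,"wx":0,"wy":0,"wz":0,"hand":-1},{"dx":-4,"dy":0,"dz":-7,"wx":0,"wy":0,"wz":0,"hand":-1},{"dx":-4,"dy":0,"dz":-11,"wx":0,"wy":0,"wz":0,"hand":-1},{"dx":-4,"dy":0,"dz":-15,"wx":0,"wy":0,"wz":0,"hand":-1}]'

```text
clock: 7.7
tool_pos: [0.3962, 0.0319, 0.2359]
orientation: [[0.86, -0.13, 0.493], [-0.113, -0.992, -0.064], [0.497, -0.0, -0.868]]
wrist_force: [0.4, -1.0, 0.3]
width: 0.0005
grasp_force: 0.0
```

```bash
python3 - <<'E'
from geo import *
from rig import sense,camera
import cv2
s=sense(); print(s["clock"],s["tool_pos"],tobrk(s["tool_pos"]))
c=camera("wrist"); im=c["color"][:,:,::-1].copy()
Tw=np.eye(4); Tw[:3,:3]=s["orientation"]; Tw[:3,3]=s["tool_pos"]
c["world_to_cam"]=np.linalg.inv(Tw@c["T_tool_cam"])
for th,col in ((0,(255,255,0)),(.85,(255,0,255))): cv2.circle(im,tuple(int(v) for v in proj(c,lever(P,th,[0,0,.042]))),3,col,1)
for y in (-.06,.06):
  for v in ([-.114,y,0],[-.114,y,.048],[0,y,.048]): cv2.circle(im,tuple(int(v) for v in proj(c,cov(P,1.735,v))),3,(255,0,0),1)
cv2.imwrite("pics/w4.png",cv2.resize(im,(800,600)))
# cover path: tool straight down, half width 8 mm, contact on outer face near cover x -100 mm
h=.008
for a in np.arange(1.8,-.01,-.1):
    A=cov(P,a,[-.100,0,.048]); n=cov(P,a,[0,0,1])-cov(P,a,[0,0,0])
    e=RV[:,0]*(h if n@RV[:,0]<0 else -h)   # corner that touches
    t=A-e; 
    b=Rz(P[2]).T@(t-np.array([P[0],P[1],0])); print(round(a,1),"tcp box x,z mm",(b[[0,2]]*1e3).round(1),"edge z",cov(P,a,[-.114,0,.048])[2].round(3))
go(s,box(P,[.04,0,.36]),RV)
E
```

```text
7.7 [0.39618498 0.03187338 0.23593798] [-45.2  -1.4 170. ]
1.8 tcp box x,z mm [ 81.7 246.2] edge z 0.26
1.7 tcp box x,z mm [ 70.7 247.3] edge z 0.26
1.6 tcp box x,z mm [ 59.6 247.4] edge z 0.26
1.5 tcp box x,z mm [ 48.5 246.3] edge z 0.258
1.4 tcp box x,z mm [ 37.7 244.1] edge z 0.255
1.3 tcp box x,z mm [ 27.1 240.9] edge z 0.251
1.2 tcp box x,z mm [ 16.8 236.6] edge z 0.245
1.1 tcp box x,z mm [  7.1 231.3] edge z 0.239
1.0 tcp box x,z mm [ -2.1 225.1] edge z 0.232
0.9 tcp box x,z mm [-10.6 218. ] edge z 0.223
0.8 tcp box x,z mm [-18.3 210. ] edge z 0.214
0.7 tcp box x,z mm [-25.3 201.4] edge z 0.204
0.6 tcp box x,z mm [-31.3 192.1] edge z 0.193
0.5 tcp box x,z mm [-52.3 182.2] edge z 0.182
0.4 tcp box x,z mm [-56.4 171.9] edge z 0.17
0.3 tcp box x,z mm [-59.4 161.2] edge z 0.158
0.2 tcp box x,z mm [-61.3 150.3] edge z 0.146
0.1 tcp box x,z mm [-62.1 139.2] edge z 0.133
-0.0 tcp box x,z mm [-61.8 128.1] edge z 0.121
to [0.55   0.0112 0.3583] d cm [19.55  0.05 -2.9 ] w [-0.003 -0.52   0.012] rows>= 4.0
```

View pics/w4.png

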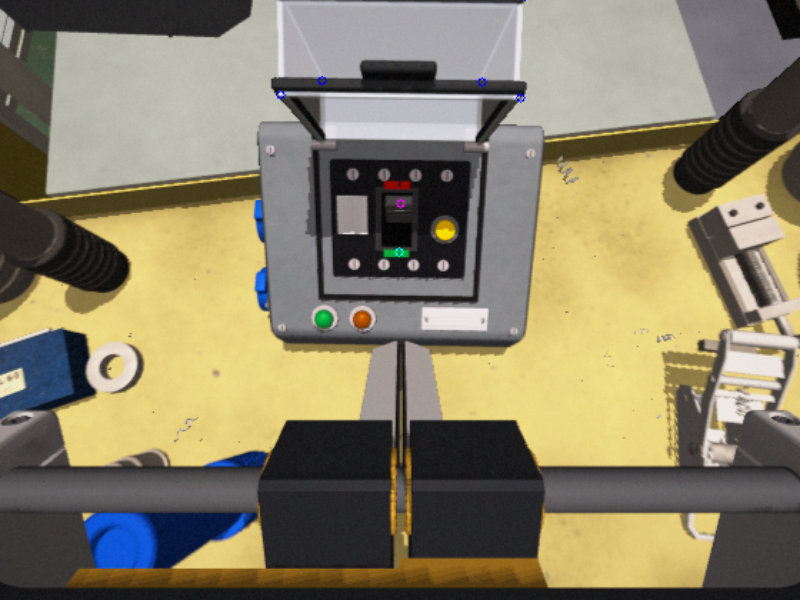

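The lever stays up at (398,205), on the magenta prediction for 0.85 rad, and the button is out at (445,231). The cover rim runs along row 88, giving an opening of about 1.75 rad. Next, over the top to behind the cover with the tool vertical.

Emit:
play_rows --targets '[{"dx":2,"dy":0,"dz":-3,"wx":0,"wy":-0.1,"wz":0,"hand":-1},{"dx":6,"dy":0,"dz":-4.5,"wx":0,"wy":-0.2,"wz":0,"hand":-1},{"dx":11,"dy":0,"dz":-4.5,"wx":0,"wy":-0.32,"wz":0,"hand":-1},{"dx":16,"dy":0,"dz":-4,"wx":0,"wy":-0.42,"wz":0,"hand":-1},{"dx":20,"dy":0,"dz":-3,"wx":0,"wy":-0.52,"wz":0,"hand":-1}]'

```text
clock: 8.25
tool_pos: [0.5337, 0.0141, 0.3549]
orientation: [[0.991, -0.13, 0.034], [-0.13, -0.991, -0.005], [0.035, 0.0, -0.999]]
wrist_force: [-0.5, 0.0, 0.5]
width: 0.0003
grasp_force: 0.0
```

```bash
cat > sv.py <<'E'
from geo import *
from rig import sense
s=sense(); o=np.array([P[0],P[1],0]); A=Rz(P[2])
print(round(s["clock"],2),"box mm",(A.T@(s["tool_pos"]-o)*1e3).round(1),"F box",(A.T@s["wrist_force"]).round(2),"w err",R.from_matrix(np.array(s["orientation"]).T@RV).as_rotvec().round(3))
E
python3 sv.py
```

```text
8.25 box mm [ 23.4   0.5 354.9] F box [-0.48 -0.05  0.54] w err [ 0.    -0.035  0.012]
```

Emit:
play_rows --targets '[{"dx":4,"dy":0,"dz":0,"wx":0,"wy":0,"wz":0,"hand":-1},{"dx":7,"dy":0,"dz":0,"wx":0,"wy":0,"wz":0,"hand":-1},{"dx":7,"dy":0,"dz":0.5,"wx":0,"wy":0,"wz":0,"hand":-1},{"dx":7,"dy":0,"dz":0.5,"wx":0,"wy":0,"wz":0,"hand":-1}]'

```text
clock: 8.65
tool_pos: [0.6016, 0.0052, 0.3497]
orientation: [[0.991, -0.131, 0.034], [-0.13, -0.991, -0.005], [0.034, 0.001, -0.999]]
wrist_force: [-0.4, -0.2, -0.4]
width: 0.0004
grasp_force: 0.0
```

```bash
python3 sv.py
```

```text
8.65 box mm [ 91.9   1.4 349.7] F box [-0.35 -0.21 -0.44] w err [ 0.001 -0.034  0.012]
```

Emit:
play_rows --targets '[{"dx":1.5,"dy":0,"dz":0,"wx":0,"wy":0,"wz":0,"hand":-1},{"dx":1.5,"dy":0,"dz":4,"wx":0,"wy":-0.03,"wz":0,"hand":-1},{"dx":1.5,"dy":0,"dz":8,"wx":0,"wy":-0.03,"wz":0,"hand":-1},{"dx":1.5,"dy":0,"dz":10,"wx":0,"wy":-0.03,"wz":0,"hand":-1},{"dx":1.5,"dy":0,"dz":10,"wx":0,"wy":-0.03,"wz":0,"hand":-1}]'

```text
clock: 9.15
tool_pos: [0.6186, 0.003, 0.2498]
orientation: [[0.991, -0.13, 0.002], [-0.13, -0.991, -0.001], [0.002, 0.001, -1.0]]
wrist_force: [-0.3, -0.5, 0.2]
width: 0.0007
grasp_force: 0.0
```

```bash
python3 sv.py
```

```text
9.15 box mm [109.1   1.6 249.8] F box [-0.24 -0.55  0.25] w err [ 0.001 -0.002  0.012]
```

Emit:
play_rows --targets '[{"dx":-1,"dy":0,"dz":0.2,"wx":0,"wy":0,"wz":0,"hand":-1},{"dx":-2,"dy":0,"dz":0.3,"wx":0,"wy":0,"wz":0,"hand":-1},{"dx":-2.7,"dy":0,"dz":0.3,"wx":0,"wy":0,"wz":0,"hand":-1},{"dx":-3.2,"dy":0,"dz":0.3,"wx":0,"wy":0,"wz":0,"hand":-1},{"dx":-3.7,"dy":0,"dz":0.3,"wx":0,"wy":0,"wz":0,"hand":-1}]'

```text
clock: 9.65
tool_pos: [0.5834, 0.0077, 0.2498]
orientation: [[0.991, -0.13, 0.008], [-0.13, -0.991, -0.002], [0.008, 0.001, -1.0]]
wrist_force: [1.6, 0.1, 0.2]
width: 0.0005
grasp_force: 1.2
```

```bash
python3 sv.py
```

```text
9.65 box mm [ 73.6   1.2 249.8] F box [1.53 0.29 0.2 ] w err [ 0.    -0.008  0.012]
```

Emit:
play_rows --targets '[{"dx":-0.8,"dy":0,"dz":0,"wx":0,"wy":0,"wz":0,"hand":-1},{"dx":-1.6,"dy":0,"dz":0.1,"wx":0,"wy":0,"wz":0,"hand":-1},{"dx":-2.4,"dy":0,"dz":0.2,"wx":0,"wy":0,"wz":0,"hand":-1},{"dx":-3.2,"dy":0,"dz":0.4,"wx":0,"wy":0,"wz":0,"hand":-1},{"dx":-4.0,"dy":0,"dz":0.6,"wx":0,"wy":0,"wz":0,"hand":-1}]'

```text
clock: 10.15
tool_pos: [0.5433, 0.0129, 0.2423]
orientation: [[0.991, -0.13, 0.006], [-0.13, -0.991, -0.001], [0.006, 0.001, -1.0]]
wrist_force: [1.1, 1.1, 4.2]
width: 0.0006
grasp_force: 1.6
```

```bash
python3 sv.py
```

```text
10.15 box mm [ 33.1   0.7 242.3] F box [0.98 1.25 4.23] w err [ 0.    -0.006  0.012]
```

Emit:
play_rows --targets '[{"dx":-0.8,"dy":0,"dz":0.2,"wx":0,"wy":0,"wz":0,"hand":-1},{"dx":-1.6,"dy":0,"dz":0.6,"wx":0,"wy":0,"wz":0,"hand":-1},{"dx":-2.4,"dy":0,"dz":1.0,"wx":0,"wy":0,"wz":0,"hand":-1},{"dx":-3.2,"dy":0,"dz":1.5,"wx":0,"wy":0,"wz":0,"hand":-1},{"dx":-3.9,"dy":0,"dz":2.0,"wx":0,"wy":0,"wz":0,"hand":-1}]'

```text
clock: 10.65
tool_pos: [0.5047, 0.0179, 0.2216]
orientation: [[0.991, -0.13, 0.006], [-0.13, -0.991, -0.001], [0.006, 0.001, -1.0]]
wrist_force: [0.8, 0.2, 0.8]
width: 0.0003
grasp_force: 0.7
```

```bash
python3 sv.py
```

```text
10.65 box mm [-5.800e+00  2.000e-01  2.216e+02] F box [0.74 0.3  0.75] w err [ 0.001 -0.006  0.012]
```

Emit:
play_rows --targets '[{"dx":-0.6,"dy":0,"dz":0.6,"wx":0,"wy":0,"wz":0,"hand":-1},{"dx":-1.2,"dy":0,"dz":1.2,"wx":0,"wy":0,"wz":0,"hand":-1},{"dx":-1.8,"dy":0,"dz":1.9,"wx":0,"wy":0,"wz":0,"hand":-1},{"dx":-2.4,"dy":0,"dz":2.6,"wx":0,"wy":0,"wz":0,"hand":-1},{"dx":-3.2,"dy":0,"dz":3.4,"wx":0,"wy":0,"wz":0,"hand":-1}]'

```text
clock: 11.15
tool_pos: [0.4735, 0.0219, 0.1873]
orientation: [[0.991, -0.13, 0.006], [-0.13, -0.991, -0.002], [0.006, 0.001, -1.0]]
wrist_force: [0.6, -0.3, 0.7]
width: 0.0007
grasp_force: 0.5
```

```bash
python3 sv.py
```

```text
11.15 box mm [-37.2  -0.3 187.3] F box [ 0.64 -0.23  0.75] w err [ 0.001 -0.006  0.012]
```

Emit:
play_rows --targets '[{"dx":-0.6,"dy":0,"dz":0.8,"wx":0,"wy":0,"wz":0,"hand":-1},{"dx":-1.1,"dy":0,"dz":1.6,"wx":0,"wy":0,"wz":0,"hand":-1},{"dx":-1.4,"dy":0,"dz":2.3,"wx":0,"wy":0,"wz":0,"hand":-1},{"dx":-1.6,"dy":0,"dz":2.9,"wx":0,"wy":0,"wz":0,"hand":-1}]'

```text
clock: 11.55
tool_pos: [0.458, 0.024, 0.1583]
orientation: [[0.991, -0.13, 0.006], [-0.13, -0.991, -0.001], [0.006, 0.001, -1.0]]
wrist_force: [0.1, 0.7, 0.6]
width: 0.0007
grasp_force: 0.5
```

```bash
python3 sv.py
```

```text
11.55 box mm [-52.9  -0.4 158.3] F box [-0.04  0.71  0.6 ] w err [ 0.001 -0.006  0.012]
```

```bash
python3 - <<'E'
from rig import camera
import cv2,numpy as np
a=camera("side")["color"][110:270,180:310,::-1]; b=camera("wrist")["color"][:,:,::-1]
a=cv2.resize(a,None,fx=3.2,fy=3.2,interpolation=cv2.INTER_CUBIC); b=cv2.resize(b[40:340,60:500],(384,262))
im=np.zeros((512,800,3),np.uint8); im[:,:416]=a; im[:262,416:]=b
cv2.imwrite("pics/m5.png",im)
E
```

```text
(no output)
```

View pics/m5.png

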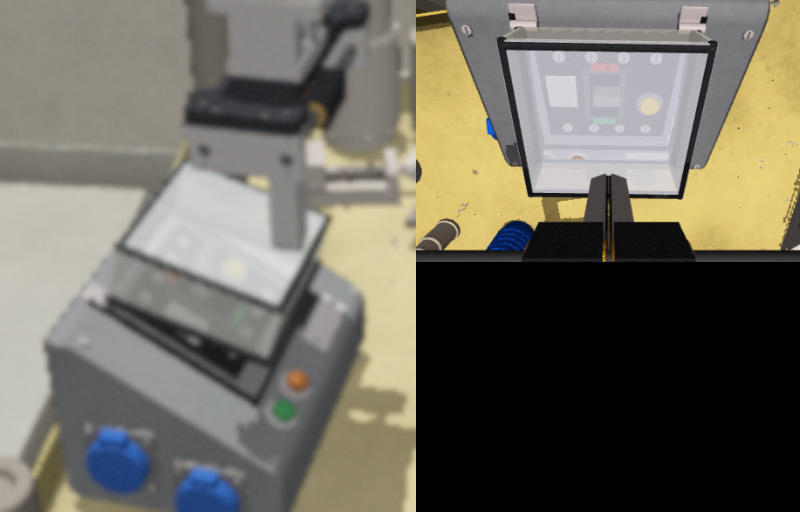

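The cover follows the fingertip. It is open about 0.25 rad, its free edge is at (280,300) in the left crop, and the lever is still up inside. Continuing down, more slowly.

Emit:
play_rows --targets '[{"dx":-0.2,"dy":0,"dz":0.6,"wx":0,"wy":0,"wz":0,"hand":-1},{"dx":-0.3,"dy":0,"dz":1.2,"wx":0,"wy":0,"wz":0,"hand":-1},{"dx":-0.3,"dy":0,"dz":1.7,"wx":0,"wy":0,"wz":0,"hand":-1},{"dx":-0.3,"dy":0,"dz":2.1,"wx":0,"wy":0,"wz":0,"hand":-1}]'

```text
clock: 12.05
tool_pos: [0.4552, 0.0244, 0.1373]
orientation: [[0.991, -0.13, 0.005], [-0.13, -0.991, -0.001], [0.006, 0.001, -1.0]]
wrist_force: [-0.7, -0.3, 1.4]
width: 0.0001
grasp_force: 0.7
```

```bash
python3 sv.py
```

```text
12.05 box mm [-55.7  -0.4 137.3] F box [-0.62 -0.41  1.35] w err [ 0.001 -0.006  0.012]
```

Emit:
play_rows --targets '[{"dx":0,"dy":0,"dz":0.2,"wx":0,"wy":0,"wz":0,"hand":-1},{"dx":0,"dy":0,"dz":0.4,"wx":0,"wy":0,"wz":0,"hand":-1}]'

```text
clock: 12.25
tool_pos: [0.4554, 0.0244, 0.1337]
orientation: [[0.991, -0.13, 0.006], [-0.13, -0.991, -0.001], [0.006, 0.001, -1.0]]
wrist_force: [-2.3, 1.0, 3.7]
width: 0.0003
grasp_force: 2.1
```

```bash
python3 sv.py
```

```text
12.25 box mm [-55.5  -0.4 133.7] F box [-2.39  0.64  3.65] w err [ 0.001 -0.006  0.012]
```

Emit:
play_rows --targets '[{"dx":0,"dy":0,"dz":0.1,"wx":0,"wy":0,"wz":0,"hand":-1},{"dx":0,"dy":0,"dz":0.1,"wx":0,"wy":0,"wz":0,"hand":-1}]'

```text
clock: 12.45
tool_pos: [0.4556, 0.0244, 0.1333]
orientation: [[0.991, -0.13, 0.007], [-0.13, -0.991, -0.001], [0.007, 0.001, -1.0]]
wrist_force: [-3.5, 0.5, 6.7]
width: 0.0005
grasp_force: 3.7
```

```bash
python3 sv.py
```

```text
12.45 box mm [-55.3  -0.4 133.3] F box [-3.57  0.01  6.75] w err [ 0.    -0.007  0.012]
```

Emit:
play_rows --targets '[{"dx":0,"dy":0,"dz":0.1,"wx":0,"wy":0,"wz":0,"hand":-1},{"dx":0,"dy":0,"dz":0.1,"wx":0,"wy":0,"wz":0,"hand":-1}]'

```text
clock: 12.65
tool_pos: [0.4558, 0.0243, 0.1329]
orientation: [[0.991, -0.13, 0.007], [-0.13, -0.991, -0.001], [0.007, 0.0, -1.0]]
wrist_force: [-5.3, -0.1, 13.6]
width: 0.0005
grasp_force: 7.4
```

```bash
python3 sv.py
```

```text
12.65 box mm [-55.1  -0.4 132.9] F box [-5.23 -0.88 13.62] w err [ 0.    -0.007  0.012]
```

The force climbs to 14 N with hardly any further motion, so the cover is at its end. Backing off and checking.

Emit:
play_rows --targets '[{"dx":0,"dy":0,"dz":-0.5,"wx":0,"wy":0,"wz":0,"hand":-1},{"dx":0,"dy":0,"dz":-2,"wx":0,"wy":0,"wz":0,"hand":-1},{"dx":-2,"dy":0,"dz":-5,"wx":0,"wy":0,"wz":0,"hand":-1},{"dx":-4,"dy":0,"dz":-9,"wx":0,"wy":0,"wz":0,"hand":-1},{"dx":-4,"dy":0,"dz":-12,"wx":0,"wy":0,"wz":0,"hand":-1}]'

```text
clock: 13.15
tool_pos: [0.4138, 0.03, 0.2539]
orientation: [[0.991, -0.13, 0.008], [-0.13, -0.992, -0.001], [0.008, 0.0, -1.0]]
wrist_force: [1.6, -0.6, 0.5]
width: 0.0004
grasp_force: 0.0
```

```bash
python3 sv.py; python3 - <<'E'
from geo import *
from rig import camera,sense
import cv2
s=sense(); cs=camera("side"); cw=camera("wrist")
Tw=np.eye(4); Tw[:3,:3]=s["orientation"]; Tw[:3,3]=s["tool_pos"]
cw["world_to_cam"]=np.linalg.inv(Tw@cw["T_tool_cam"])
out=np.zeros((576,800,3),np.uint8)
for c,(x,y,w,h),f,ox in ((cs,(180,110,120,180),3.2,0),(cw,(90,60,400,330),1,390)):
    im=cv2.resize(c["color"][y:y+h,x:x+w,::-1],None,fx=f,fy=f,interpolation=cv2.INTER_CUBIC)
    for v in ([-.114,-.06,.048],[-.114,.06,.048],[0,.06,.048],[-.114,.06,0]):
        for a,col in ((0,(255,0,255)),(.1,(0,255,255))): cv2.circle(im,tuple(int(k) for k in (proj(c,cov(P,a,v))-[x,y])*f),3,col,1)
    out[:im.shape[0],ox:ox+im.shape[1]]=im[:,:800-ox]
cv2.imwrite("pics/f6.png",out)
E
```

```text
13.15 box mm [-97.5  -0.8 253.9] F box [ 1.66 -0.39  0.53] w err [ 0.    -0.008  0.012]
```

View pics/f6.png

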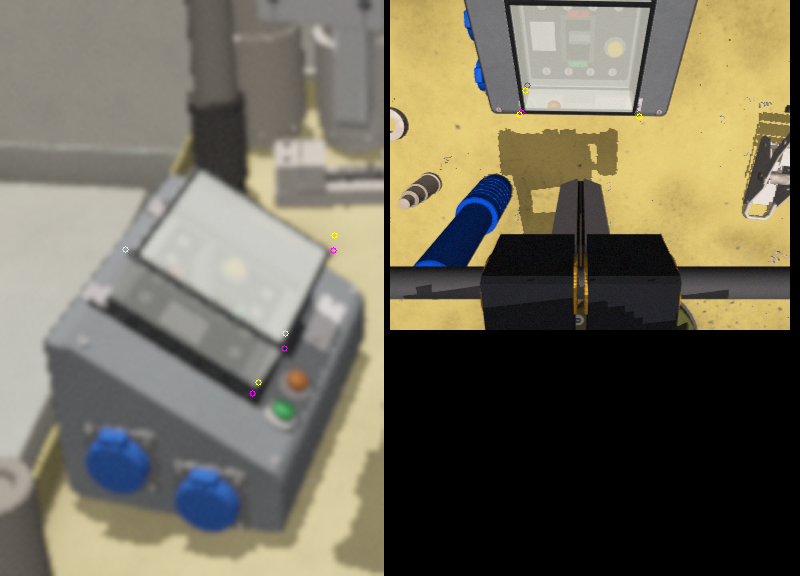

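The cover lies flat on the front, with its free edge on the magenta a=0 marks, and the lever is still up behind it. The robot is clear.

```bash
python3 -c "
from rig import close_job; print(close_job())"
```

```text
the job is handed in; nothing more can be done
None
```

The trip test is done and handed in at about 13 s: the test button dropped the lever, the lever was lifted until it caught and stayed up, and the cover is fully shut; the holders, punch and spacer were not touched.

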